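# Hang the hallway caddy on its twin-pin stand and load the cartridge

### The arm

A 6-joint arm with a two-finger parallel gripper is mounted at the origin on the work surface. World frame = base frame: x ahead of the robot, y to its left, z up, the work surface at z = 0. Lengths are in mm, angles in rad, forces in N, time in s.
With the tool pointing down it reaches from about 350 to 850 mm from the base axis. Payload 8.1 kg.
Tool frame: the origin (TCP) lies at the centre of the arm's flange, where the gripper is bolted on; the fingertips stand 186 mm ahead of it and the grasp point (between the pads) lies 167 mm ahead of it; z points along the fingers, x is the direction in which the jaws open and shut, and the axes are right-handed (so a half turn about z gives the same grasp; the last joint's range is limited). The gripper opens to 93 mm and grips with 3 to 60 N. Pads are 15 mm wide; open, the fingers measure 128 mm over their backs; the gripper's body (75 mm by 188 mm) begins 65 mm behind the grasp point.
Start: joints at [-1.293, 0.13, 1.488, -0, 1.523, -0.085], TCP at [212.956, -560.942, 404.735] pointing down, gripper open.
Joint ranges: [-2.96, 2.96], [-0.89, 2.26], [0.02, 2.5], [-1.34, 4.48], [0, 2.73], [-2.66, 2.66]. Speed limits (rad/s): [2.39, 2.39, 2.79, 3.14, 3.14, 3.14].

### API

Orientations are given as a rotation vector (axis times angle).
In Python, from plant import ctrl, capture gives the robot as it stands.
- The arm moves only by the shell command python3 -m handwheel 'ROWS' [OPENING]. ROWS is JSON, a list of rows, each a list of 4 numbers: the shift along the tool's x, y, z in mm, then the turn about the tool's z in rad. A call has 1 to 5 rows; each row is the pose to reach, as a shift and turn from the pose commanded when the call began, along the tool's axes at that moment; what a row does not reach only later rows make up. A row lasts 1/8 s, in which the tool goes at most 62.5 mm and 10.7 degrees, less where a joint would pass 70% of its speed; a pose out of reach is approached as far as the arm can. A call with a gripper value outside its range is refused whole. OPENING is the closure in counts, from 0 (fully open) to 255 (shut), set as the call begins (- or left out, the last holds). The fingers move at their own pace and stop on an object; the grip force is fixed at half the most. Time passes only in rows, so rows that repeat a pose let the fingers close. It gives the time, the measured TCP pose, the force and the opening at its end, in the units of the state.
- ctrl.state(): the state, without advancing time (a new reading comes with each control period).
- capture(name): name is "scene" or "top"; returns a dict with "img" (480x640x3 uint8, blue, green, red), "fov_y" (degrees; the focal length in pixels is half the picture's height over the tangent of half this angle, whatever the lens; pixels are square), "cx", "cy" (the principal point, pixels), "rvec" (rotation vector, rad) and "tvec" (3), from world to camera coordinates, as OpenCV has them. Camera axes: x right, y down, z forward; pixel columns grow to the right and rows downward; lengths in mm; the calibration is good to about 2 mm. A picture is of the moment at which its call begins. There is no depth.
- ctrl.job_done(): hands the job in, once; it reports no verdict.
The state is a dict: "time": time; "joints": joint angles; "joint_vel": joint speeds; "tau": joint torques, N m; "ee_pos": TCP position; "orientation": TCP orientation; "force": force on the tool from outside, world axes, zero at the start; "ft_torque": the same for the moment, N m; "gripper_width": opening from 0.0 (shut) to 1.0 (fully open).
Only numpy, scipy, OpenCV 4.12 (cv2) and the standard library are available. Lean on these libraries where they do the work, as an engineer would, in place of code of your own. Each camera call takes 0.05 s, during which the arm holds its last target.

### The job

Hang the wooden caddy on the twin-pin stand so that each pin goes through its hole, with the tray to the pins' side and the caddy pushed right back against the posts, and let go of it. Then take the grey cartridge from the clear riser and stand it upright in the caddy's tray, in the long slot between the front lip and the rib, and leave it there. Leave the other things on the shelf where they are.

Things in the scene. Friction and masses are not known exactly. Their poses are not given: they have to be found in the camera images.
- caddy: Loose light-wood caddy, 0.26 kg: upright back plate 150 wide (y), 84 tall, 8 mm thick (x -8 to 0), solid in its middle, where its top edge can be pinched from above; tray along its foot on the -x side, to x = -62. Origin: middle of the plate's lower rear edge, at the underside; z up. Two rectangular through holes, 18 wide, 24 tall, at y = 55 and -55, their centres 60 mm above the underside.
- hole_left (a point): centre of the caddy's hole at its +y side, on the plate's rear face (x = 0, y = 55, z = 60 mm in the caddy's frame)
- hole_right (a point): centre of the caddy's hole at its -y side, on the plate's rear face (x = 0, y = -55, z = 60 mm in the caddy's frame)
- slot (a point): middle of the slot in the caddy's tray, on the tray floor (x -44, y 0, z 6 mm in the caddy's frame, same axes). The slot is 26 mm wide in x, 140 long in y, between the front lip (x -62 to -57), the rib (x -31 to -27) and end walls, all rising 10 mm above the floor.
- stand: Fixed bare aluminium stand: base 150 x 160 x 12 mm, two posts 16 mm wide, 160 tall, 110 apart between centres, open between. Origin on the shelf midway between the posts' front faces; z up, -x the front. A hung caddy has its plate's rear face on the posts' front faces, its axes parallel to the stand's, its underside about 87 mm above the shelf.
- pin_left (a point): root of the pin at the stand's +y side: where its axis meets the post's front face (x 0, y 55, z 150 mm in the stand's frame, same axes). Steel pin 8 mm in diameter, round tip, pointing to -x and up at 30 degrees to the level; tip 33 mm out and 19 mm above the root.
- pin_right (a point): root of the like pin at the stand's -y side (x 0, y -55, z 150 mm in the stand's frame, same axes)
- cartridge: Loose grey plastic cartridge, 0.11 kg, 18 mm thick (x), 90 mm long (y), 62 mm tall (z), standing upright on the riser's low tier. Origin: middle of its underside; z up. Which 18 mm side faces which way does not matter.
- riser: Fixed clear acrylic riser with two tiers, 170 mm wide (y). Origin on the shelf under the middle of the low tier; low tier x -65 to 65 mm, top 32 mm above the shelf; high tier x 65 to 135 mm, top 60 mm above the shelf.
- console: bystander: loose black handheld console, a slab 85 x 190 x 16 mm lying flat in front of the stand; origin under its middle
- coaster: bystander: loose round ceramic coaster, 92 mm across, 8 mm thick, on the riser's high tier; origin under its middle
- mug: bystander: loose ceramic mug, 80 mm across, 90 mm tall; origin under its middle
- jar: bystander: loose amber jar, 72 mm across, 110 mm tall; origin under its middle
- bowl: bystander: loose terracotta bowl, 90 mm across, 40 mm tall; origin under its middle
- bottle: bystander: loose white bottle, 60 mm across, 170 mm tall; origin under its middle

How it is judged (in metres and radians):
On the way, in this order (a step that is already met when the one before it is completed fails the run):
1. the caddy hangs on both pins, back against the posts, let go (distance between hole_left and pin_left below 0.012 m and distance between hole_right and pin_right below 0.012 m and angle between caddy's own z axis and vertical below 0.12 rad and contact force between the fingers and caddy below 0.1 N and linear speed of caddy below 0.03 m/s), for 0.3 s.
2. the cartridge stands in the slot of the hung caddy, let go (distance between hole_left and pin_left below 0.012 m and distance between hole_right and pin_right below 0.012 m and x of cartridge in the frame of slot between -0.008 and 0.008 m and y of cartridge in the frame of slot between -0.03 and 0.03 m and z of cartridge in the frame of slot below 0.005 m and angle between cartridge's own z axis and vertical below 0.25 rad and contact force between the fingers and cartridge below 0.1 N), for 0.3 s.
At the end, for the whole second after the job is handed in: Caddy at rest on the stand, each hole's rear centre within 12 mm of its own pin's root (left on left), tilt under 0.12 rad. Cartridge at rest in the tray slot: tilt under 0.25 rad, underside within 5 mm of the slot floor, middle within 8 mm across and 30 mm along of the slot's middle (distance between hole_left and pin_left below 0.012 m and distance between hole_right and pin_right below 0.012 m and angle between caddy's own z axis and vertical below 0.12 rad and x of cartridge in the frame of slot between -0.008 and 0.008 m and y of cartridge in the frame of slot between -0.03 and 0.03 m and z of cartridge in the frame of slot below 0.005 m and angle between cartridge's own z axis and vertical below 0.25 rad and linear speed of each of caddy, cartridge below 0.02 m/s); the robot touches nothing.
It fails at once if a bystander (console, coaster, mug, jar, bowl, bottle) moved more than 30 mm (distance of any of console, coaster, mug, jar, bowl, bottle from where it was at the start of the episode above 0.03 m).
It also fails if it takes over 72 s, if anything falls off the work surface, if the arm or the gripper's body presses on something with over 40 N, if the wrist force passes 120 N, or if a joint passes its speed limit or range.

## Working session

There is one attempt and no reset: what is moved stays moved. The work goes in short steps, Python scripts to look and compute and a shell command to move; the robot and the scene stay as the last step left them, time stands still between calls to the robot, and variables do not carry over. Pictures are saved under pics/ and viewed, and the job is handed in when it is done.

```bash
ls; mkdir -p pics; python3 - <<'E'
from plant import ctrl,capture
import cv2
print(ctrl.state())
for n in("scene","top"):
    c=capture(n);cv2.imwrite(f"pics/{n}0.png",c["img"]);print(n,{k:c[k] for k in c if k!="img"})
E
```

```text
pics
{'time': 0.0, 'joints': array([-1.29337611e+00,  1.31167422e-01,  1.48927921e+00, -7.46979839e-06,
        1.52298542e+00, -8.54064027e-02]), 'joint_vel': array([ 0.00028412,  0.00132875, -0.00119459,  0.00186847, -0.00170268,
       -0.00058233]), 'tau': array([-3.72037484e-04, -5.59848726e+01, -4.91762638e+01,  7.67915184e-02,
        3.59352725e-02, -1.54548229e-04]), 'ee_pos': array([ 212.90457938, -560.71348731,  403.68342818]), 'orientation': array([-2.58482052e+00,  1.78353262e+00,  2.23612211e-03]), 'force': array([ 0.01611849,  0.29674753, -0.2658456 ]), 'ft_torque': array([ 0.03822672, -0.05726537, -0.00682229]), 'gripper_width': 1.0012032374571873}
scene {'fov_y': 56.58666770805898, 'cx': 319.04029276425416, 'cy': 244.94571396718732, 'rvec': array([ 1.8327887 ,  1.87460173, -0.61265781]), 'tvec': array([   2.74892486, -381.84332801, 1530.27565096])}
top {'fov_y': 49.562206697888996, 'cx': 316.7390042684712, 'cy': 236.7428390466491, 'rvec': array([ 2.20871383, -2.16563892,  0.01772817]), 'tvec': array([  25.86139912,  550.71010613, 1150.86950149])}
```

View pics/scene0.png

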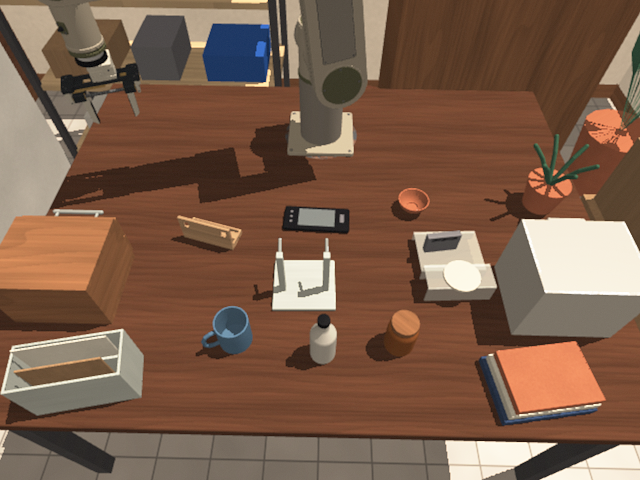

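View pics/top0.png

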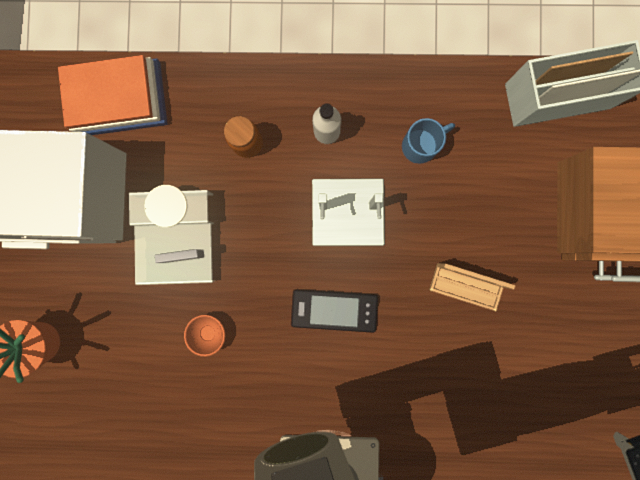

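The top view has +x up and +y left. It shows the caddy at about (467,285), the stand at (348,212), the cartridge at (180,256) and the console at (335,310). Next I'll enlarge these.

```bash
cat > h.py <<'E'
import cv2,numpy as np
from plant import ctrl,capture
def cam(c):
    f=c["img"].shape[0]/2/np.tan(np.radians(c["fov_y"])/2)
    K=np.array([[f,0,c["cx"]],[0,f,c["cy"]],[0,0,1]]);R=cv2.Rodrigues(c["rvec"])[0];return K,R,np.array(c["tvec"])
def ray(c,uv,z):
    K,R,t=cam(c);d=R.T@np.linalg.inv(K)@np.array([*uv,1.]);o=-R.T@t
    return o+d*(z-o[2])/d[2]
def proj(c,P):
    K,R,t=cam(c);p=(K@(R@np.array(P,float).reshape(-1,3).T+t[:,None]));return (p[:2]/p[2]).T
def crop(img,x0,y0,w,h,s,name,step=10):
    o=cv2.resize(img[y0:y0+h,x0:x0+w],None,fx=s,fy=s,interpolation=cv2.INTER_CUBIC)
    for u in range(-(-x0//step)*step,x0+w,step):
        cv2.line(o,((u-x0)*s+s//2,0),((u-x0)*s+s//2,6),(0,255,0),1);cv2.putText(o,str(u),((u-x0)*s,16),0,.35,(0,255,0),1)
    for v in range(-(-y0//step)*step,y0+h,step):
        cv2.line(o,(0,(v-y0)*s+s//2),(6,(v-y0)*s+s//2),(0,255,0),1);cv2.putText(o,str(v),(8,(v-y0)*s+s//2+4),0,.35,(0,255,0),1)
    cv2.imwrite(name,o)
E
python3 - <<'E'
from h import *
s=cv2.imread("pics/scene0.png");t=cv2.imread("pics/top0.png")
crop(t,425,250,100,70,8,"pics/t_caddy.png");crop(t,300,170,100,85,7,"pics/t_stand.png");crop(t,125,180,100,110,5,"pics/t_riser.png")
crop(s,170,205,80,50,10,"pics/s_caddy.png");crop(s,260,230,90,85,7,"pics/s_stand.png");crop(s,405,220,100,85,7,"pics/s_riser.png")
E
```

```text
(no output)
```

View pics/t_caddy.png

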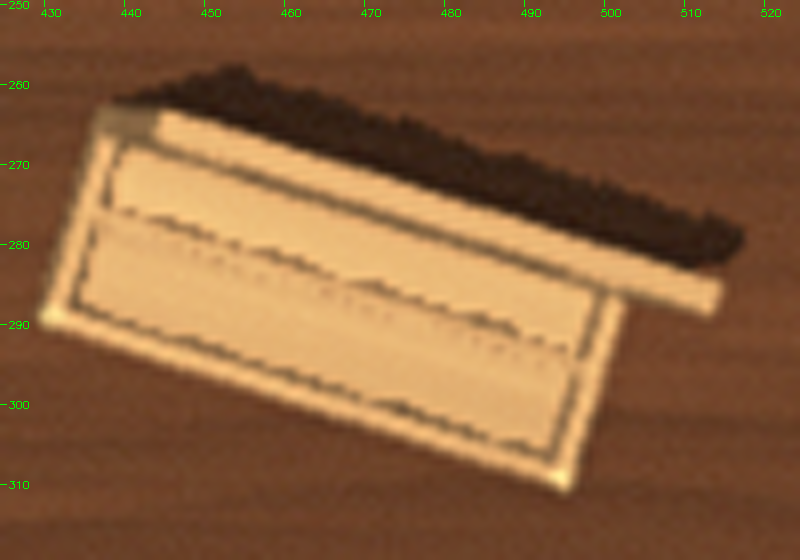

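View pics/t_stand.png

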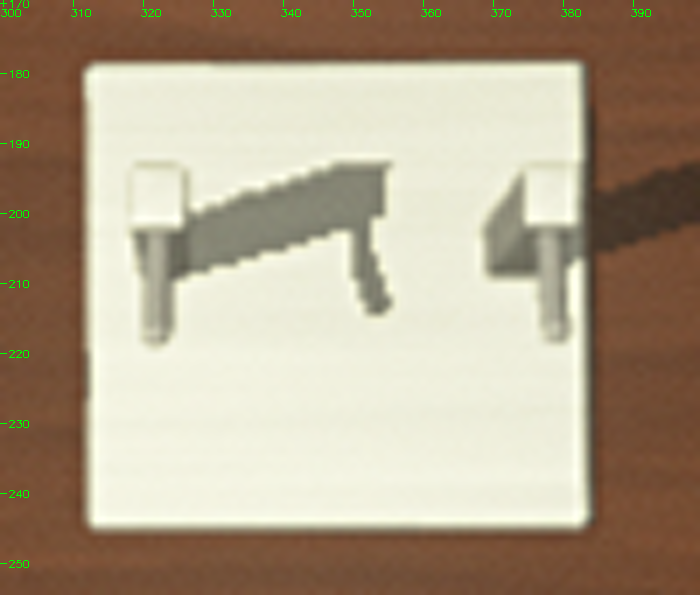

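View pics/t_riser.png

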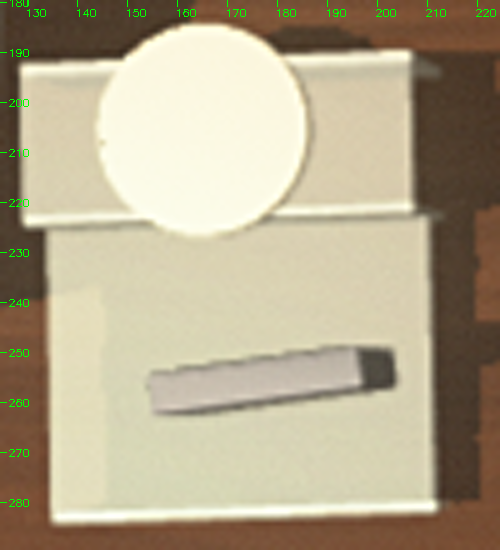

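View pics/s_caddy.png

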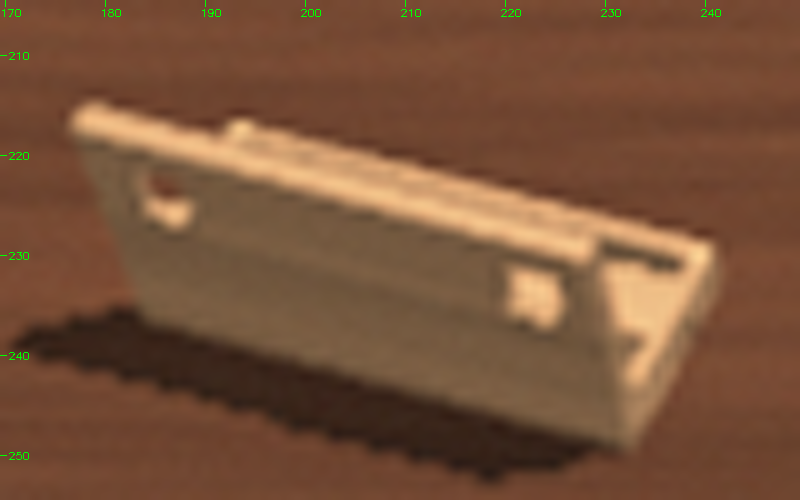

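View pics/s_stand.png

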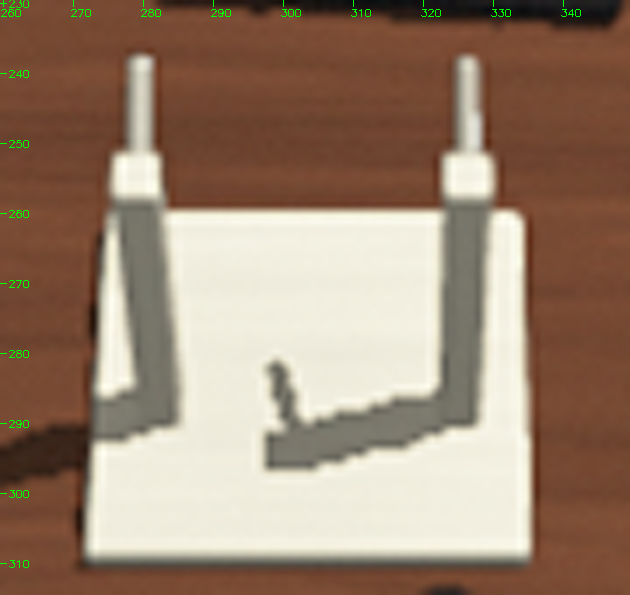

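View pics/s_riser.png

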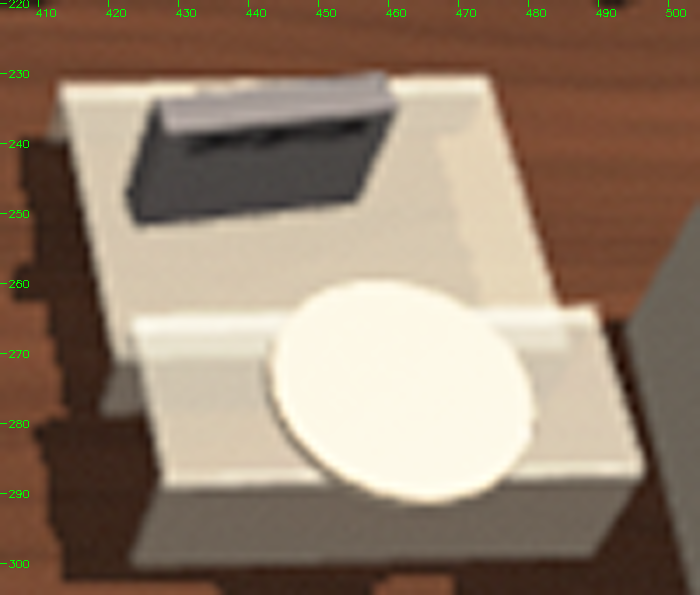

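```bash
cat > fit.py <<'E'
from h import *
from scipy.optimize import least_squares
T=capture("top");S=capture("scene")
def place(p,P):
    c,s=np.cos(p[2]),np.sin(p[2]);P=np.array(P,float);return np.c_[p[0]+c*P[:,0]-s*P[:,1],p[1]+s*P[:,0]+c*P[:,1],P[:,2]+(p[3] if len(p)>3 else 0)]
def fit(name,p0,obs):
    def r(p): return np.concatenate([(proj(c,place(p,[P]))-uv).ravel() for c,P,uv in obs])
    for tag,o in(("top",[x for x in obs if x[0] is T]),("scene",[x for x in obs if x[0] is S]),("both",obs)):
        rr=lambda p:np.concatenate([(proj(c,place(p,[P]))-uv).ravel() for c,P,uv in o])
        if len(o)>1:
            q=least_squares(rr,p0);print(name,tag,q.x.round(4),"maxres",abs(q.fun).max().round(2),q.fun.round(1) if tag=="both" else "")
    return q.x
E
cat > f1.py <<'E'
from fit import *
fit("caddy",[500,-200,-.2],[(T,(0,75,84),(436.5,262.8)),(T,(0,-75,84),(514.7,284.5)),(T,(-8,-75,84),(513,289.5)),(T,(-62,75,16),(429.2,290)),(T,(-62,-75,16),(495.5,311)),
 (S,(0,-75,84),(176.8,217.5)),(S,(0,75,84),(229,231)),(S,(0,75,0),(232.5,250)),(S,(0,-75,0),(184,237)),(S,(-62,75,16),(241,229)),(S,(-62,-75,16),(193,217))])
fit("stand",[600,0,0],[(T,(0,63,160),(318.2,202)),(T,(0,47,160),(325.5,202)),(T,(0,-47,160),(374.5,202)),(T,(0,-63,160),(382,202)),
 (T,(-33-1,55,169),(321.5,219)),(T,(-33-1,-55,169),(378.8,218.5)),
 (S,(0,-63,160),(275.8,251.5)),(S,(0,-47,160),(282.5,251.5)),(S,(0,47,160),(322.5,251.5)),(S,(0,63,160),(329.5,251.5)),(S,(-33,-55,171),(279.2,237.5)),(S,(-33,55,171),(325.8,237.5))])
fit("cart",[500,300,0],[(T,(9,45,94),(154,254)),(T,(-9,45,94),(155,262)),(T,(-9,-45,94),(202,257)),(T,(9,-45,94),(201,249)),
 (S,(9,-45,94),(427,238.5)),(S,(9,45,94),(461,234.5)),(S,(9,45,32),(456,248)),(S,(9,-45,32),(424.5,251.5)),(S,(-9,-45,94),(427,233)),(S,(-9,45,94),(460,230))])
fit("riser",[500,300,0],[(T,(-65,85,32),(135.3,284)),(T,(-65,-85,32),(212.5,281.5)),(T,(135,-85,60),(207.5,190)),(T,(135,85,60),(129,194)),(T,(65,-85,60),(208,222)),(T,(65,85,60),(129.5,225)),
 (S,(-65,-85,32),(412,232)),(S,(-65,85,32),(474,231)),(S,(135,-85,60),(427.5,289)),(S,(135,85,60),(496.5,287))])
for n,uv,z in(("coaster",(165,205.5),68),("console",(335,310.5),16),("bowl",(205,335),20)): print(n,ray(T,uv,z).round(1))
E
python3 f1.py
```

```text
caddy top [ 4.754282e+02 -3.002082e+02 -2.609000e-01] maxres 5.84 
caddy scene [ 4.777867e+02 -3.028574e+02 -2.797000e-01] maxres 0.62 
caddy both [ 4.763329e+02 -3.014491e+02 -2.694000e-01] maxres 6.53 [ 6.5  0.7 -1.6 -0.2 -1.  -1.5 -0.7  0.2 -1.  -1.1  0.4 -0.1  0.1 -0.8
  1.3 -0.9  0.6 -0.4  0.6 -0.2  0.1 -0.1]
stand top [ 6.132354e+02 -3.078720e+01  2.010000e-02] maxres 0.46 
stand scene [ 6.149646e+02 -3.011070e+01  2.710000e-02] maxres 0.44 
stand both [ 6.137732e+02 -3.053270e+01  2.220000e-02] maxres 0.59 [-0.6 -0.2  0.3 -0.2 -0.5 -0.5  0.2 -0.5  0.2 -0.2 -0.2  0.  -0.6 -0.5
 -0.4 -0.4  0.1 -0.3 -0.  -0.3 -0.1 -0.6  0.2 -0.4]
cart top [5.018545e+02 3.237992e+02 1.276000e-01] maxres 2.32 
cart scene [5.008841e+02 3.302295e+02 1.543000e-01] maxres 1.19 
cart both [5.018169e+02 3.269089e+02 1.392000e-01] maxres 3.76 [ 0.8 -0.2  0.7  0.3 -3.8  0.2 -3.7 -0.3 -0.2 -0.3 -0.2  0.5 -1.3  1.2
 -2.4  0.8 -2.  -0.3 -1.4 -0.4]
riser top [5.054807e+02 3.525567e+02 5.590000e-02] maxres 1.07 
riser scene [5.088495e+02 3.538729e+02 5.370000e-02] maxres 0.7 
riser both [5.063670e+02 3.531351e+02 5.510000e-02] maxres 1.51 [ 0.3  0.1 -0.4  0.  -0.8 -0.5 -0.1 -1.5 -0.4 -0.2  0.1 -0.4  0.3 -0.6
 -1.  -1.  -0.2 -0.9 -0.8 -0.7]
coaster [608.7 363.   68. ]
console [387.3  -7.1  16. ]
bowl [327.1 279.7  20. ]
```

```bash
sed -i 's/(T,(0,75,84),(436.5,262.8))/(T,(0,75,84),(443.8,263.3))/; s/(202,257)/(197,258)/; s/(201,249)/(195,249)/' f1.py; python3 f1.py | egrep "caddy|cart"
```

```text
caddy top [ 4.754804e+02 -3.039398e+02 -2.824000e-01] maxres 0.67 
caddy scene [ 4.777867e+02 -3.028574e+02 -2.797000e-01] maxres 0.62 
caddy both [ 4.761365e+02 -3.036207e+02 -2.822000e-01] maxres 0.96 [ 0.4 -0.1 -0.7  0.3 -0.1 -1.   0.1 -0.2 -0.5 -0.7 -0.2 -0.4 -0.9 -0.6
cart top [5.012251e+02 3.295824e+02 1.302000e-01] maxres 1.09 
cart scene [5.008841e+02 3.302295e+02 1.543000e-01] maxres 1.19 
cart both [5.011286e+02 3.298942e+02 1.402000e-01] maxres 1.26 [-0.6  0.1 -0.7  0.6 -0.2 -0.5  0.9 -0.1  1.  -0.5  0.9  0.3 -0.2  1.
```

Caddy, stand, cartridge and riser are each consistent between the two views within 2–3 mm. Caddy yaw is about -0.28, stand yaw about 0.02 and cartridge yaw about 0.14.

```bash
cat > go.py <<'E'
from h import *
from scipy.spatial.transform import Rotation as Ro
import sys
def rel(x,y,z,yaw):
    s=ctrl.state();R=Ro.from_rotvec(s["orientation"]).as_matrix();d=R.T@(np.array([x,y,z])-s["ee_pos"])
    cy=np.arctan2(R[1,0],R[0,0]);t=-((yaw-cy+np.pi)%(2*np.pi)-np.pi)
    print("t",round(s["time"],2),"pos",s["ee_pos"].round(1),"yaw",round(cy,4),"down",R[:,2].round(4),"F",s["force"].round(1),"w",round(s["gripper_width"],3),"| shift",d.round(1),"turn",round(t,4))
if len(sys.argv)>4: rel(*map(float,sys.argv[1:5]))
E
python3 go.py 472.2 -302.6 300 -0.282
python3 - <<'E'
from fit import *
for uv in((126,153),(126,239)): print("box base",ray(T,uv,0))
E
```

```text
t 0.3 pos [ 212.9 -560.9  404.4] yaw -1.208 down [-2.e-04  5.e-04 -1.e+00] F [ 0.4 -0.4 -1.2] w 1.003 | shift [-149.4 -334.   104.5] turn -0.926
box base [734.73608298 479.19585613   0.        ]
box base [537.11258651 472.08342561   0.        ]
```

```bash
python3 -m handwheel '[[-20,-46,0,-0.18],[-45,-100,0,-0.36],[-70,-155,0,-0.54],[-95,-210,0,-0.72],[-118,-262,20,-0.9]]' 60; python3 go.py 472.2 -302.6 275 -0.282
```

```text
time: 1.02
ee_pos: [417.6, -356.5, 386.7]
orientation: [3.103, -0.472, 0.006]
force: [1.2, -0.2, -0.4]
gripper_width: 0.766
t 1.02 pos [ 417.6 -356.5  386.7] yaw -0.302 down [ 0.0032 -0.0032 -1.    ] F [ 1.2 -0.2 -0.4] w 0.766 | shift [ 35.7 -67.9 111.7] turn -0.02
```

```bash
python3 -m handwheel '[[18,-34,30,-0.01],[34,-66,60,-0.02],[34,-66,84,-0.02],[34,-66,84,-0.02]]'; python3 go.py 472.2 -302.6 236 -0.282
python3 - <<'E'
from h import *
for n,a in(("scene",(150,160,120,100,6)),("top",(400,220,130,100,6))):
    c=capture(n);crop(c["img"],*a,f"pics/{n}1.png")
E
```

```text
time: 1.52
ee_pos: [467.9, -304.0, 298.4]
orientation: [-3.107, 0.449, 0.006]
force: [-0.4, 1.0, 0.9]
gripper_width: 0.768
t 1.52 pos [ 467.9 -304.   298.4] yaw -0.287 down [-0.0037  0.0028 -1.    ] F [-0.4  1.   0.9] w 0.768 | shift [ 4.  -2.5 62.4] turn -0.005
```

View pics/scene1.png

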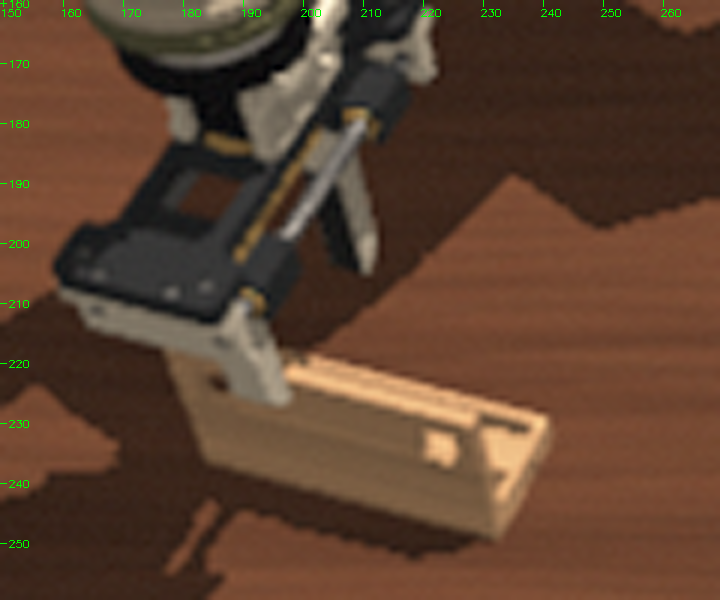

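View pics/top1.png

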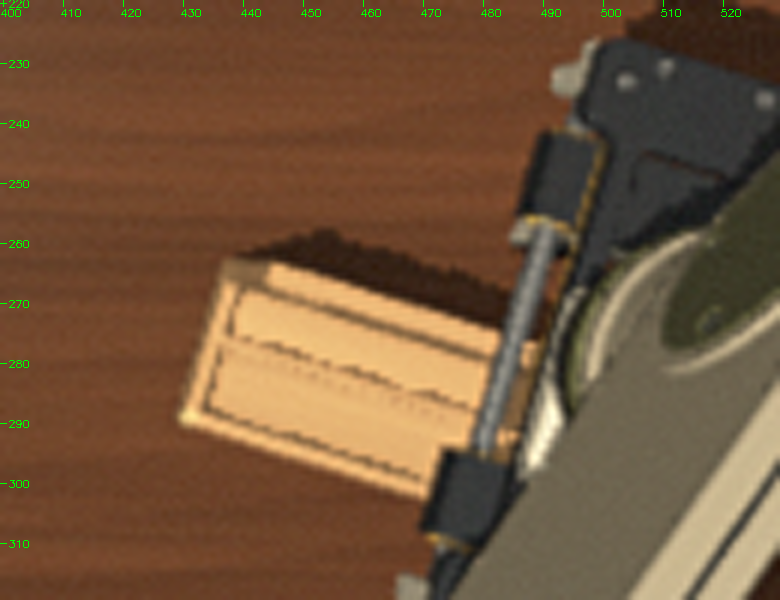

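The gripper is above the plate, with a finger on each side of its top edge. I'll check that it has settled, then go down.

```bash
python3 go.py 472.2 -302.6 236 -0.282
```

```text
t 1.62 pos [ 468.4 -305.4  301.5] yaw -0.2883 down [ 3.e-04 -3.e-04 -1.e+00] F [-0.3  0.2  0.2] w 0.763 | shift [ 2.8 -3.8 65.5] turn -0.0063
```

```bash
python3 -m handwheel '[[3,-4,25,-0.006],[3,-4,50,-0.006],[3,-4,65.5,-0.006],[3,-4,65.5,-0.006]]'; python3 go.py 472.2 -302.6 236 -0.282
python3 -m handwheel '[[0,0,0,0],[0,0,0,0],[0,0,0,0],[0,0,0,0],[0,0,0,0]]' 255;python3 -m handwheel '[[0,0,0,0],[0,0,0,0]]'; python3 go.py 472.2 -302.6 236 -0.282
```

```text
time: 2.12
ee_pos: [472.0, -302.3, 234.9]
orientation: [-3.11, 0.443, 0.002]
force: [-0.7, 0.9, -0.0]
gripper_width: 0.767
t 2.12 pos [ 472.  -302.3  234.9] yaw -0.2827 down [-1.e-03  7.e-04 -1.e+00] F [-0.7  0.9 -0. ] w 0.767 | shift [ 0.2  0.2 -1.1] turn -0.0007
time: 2.75
ee_pos: [472.5, -302.0, 235.3]
orientation: [3.11, -0.441, 0.0]
force: [-0.2, -0.5, -0.1]
gripper_width: 0.276
time: 3.0
ee_pos: [472.5, -302.1, 235.2]
orientation: [-3.11, 0.441, -0.0]
force: [0.9, 0.5, -2.5]
gripper_width: 0.084
t 3.0 pos [ 472.5 -302.1  235.2] yaw -0.282 down [ 1.e-04 -0.e+00 -1.e+00] F [ 0.9  0.5 -2.5] w 0.084 | shift [-0.1  0.6 -0.8] turn 0.0
```

```bash
python3 -m handwheel '[[0,0,0,0],[0,0,-20,0],[0,0,-60,0],[0,0,-110,0],[0,0,-150,0]]';python3 -m handwheel '[[0,0,0,0],[0,0,0,0],[0,0,0,0]]'; python3 go.py 500 -30 385 0.022
python3 - <<'E'
from h import *
for n,a in(("scene",(140,130,130,100,6)),("top",(400,220,130,100,6))):
    c=capture(n);crop(c["img"],*a,f"pics/{n}2.png")
E
```

```text
time: 3.62
ee_pos: [472.3, -302.0, 388.7]
orientation: [3.109, -0.441, 0.003]
force: [0.3, -1.0, -2.9]
gripper_width: 0.082
time: 4.0
ee_pos: [471.9, -301.7, 382.9]
orientation: [-3.108, 0.441, 0.005]
force: [0.8, 0.5, -3.2]
gripper_width: 0.082
t 4.0 pos [ 471.9 -301.7  382.9] yaw -0.282 down [-0.0031  0.0024 -1.    ] F [ 0.8  0.5 -3.2] w 0.082 | shift [ -48.6 -268.8   -1.5] turn -0.304
```

View pics/scene2.png

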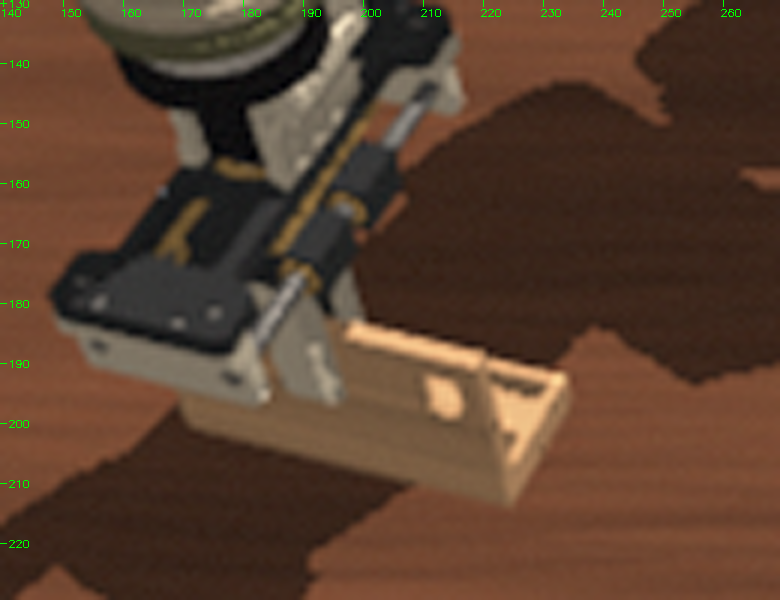

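View pics/top2.png

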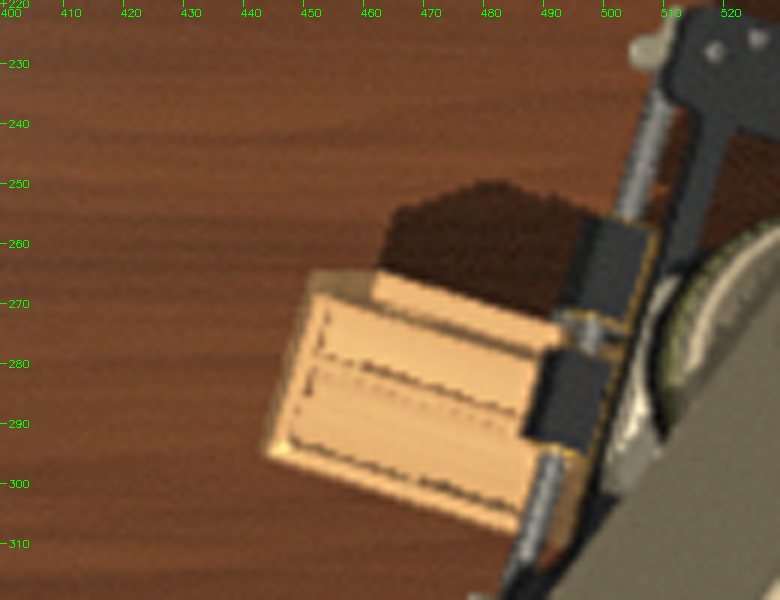

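The caddy is held level. Next I'll carry it to a point in front of the pins, turning on the way.

```bash
python3 go.py 530 -32 385 0.022; 
```

```text
t 4.1 pos [ 472.1 -301.8  383.3] yaw -0.282 down [-0.0027  0.0021 -1.    ] F [-0.3 -0.2 -2.3] w 0.081 | shift [ -19.4 -275.3   -1.3] turn -0.304
```

```bash
python3 -m handwheel '[[-3,-40,0,-0.06],[-7,-95,-1,-0.12],[-11,-150,-1,-0.18],[-15,-205,-1,-0.25],[-18,-250,-1,-0.304]]';python3 -m handwheel '[[0,-15,0,0],[0,-25,0,0],[0,-25,0,0],[0,-25,0,0],[0,-25,0,0]]'; python3 go.py 560 -31.7 353.5 0.022
```

```text
time: 4.72
ee_pos: [524.6, -54.8, 385.3]
orientation: [-3.141, -0.039, 0.002]
force: [1.2, -1.4, -2.2]
gripper_width: 0.086
time: 5.35
ee_pos: [524.1, -32.9, 386.2]
orientation: [3.141, 0.032, 0.0]
force: [-0.2, -0.5, -2.9]
gripper_width: 0.084
t 5.35 pos [524.1 -32.9 386.2] yaw 0.0205 down [ 0.e+00 -2.e-04 -1.e+00] F [-0.2 -0.5 -2.9] w 0.084 | shift [35.9 -0.4 32.7] turn -0.0015
```

```bash
python3 -m handwheel '[[15,0,16,0],[31,0,33,0],[31,0,33,0],[31,0,33,0],[31,0,33,0]]'; python3 go.py 564.8 -31.6 353.5 0.022
python3 - <<'E'
from h import *
for n,a in(("scene",(230,170,140,120,5)),("top",(290,170,140,110,5))):
    c=capture(n);crop(c["img"],*a,f"pics/{n}3.png")
E
```

```text
time: 5.98
ee_pos: [555.1, -31.5, 354.2]
orientation: [3.141, 0.034, 0.002]
force: [0.8, -0.7, -2.2]
gripper_width: 0.083
t 5.97 pos [555.1 -31.5 354.2] yaw 0.0218 down [ 1.3e-03 -2.0e-04 -1.0e+00] F [ 0.8 -0.7 -2.2] w 0.083 | shift [9.7 0.4 0.8] turn -0.0002
```

View pics/scene3.png

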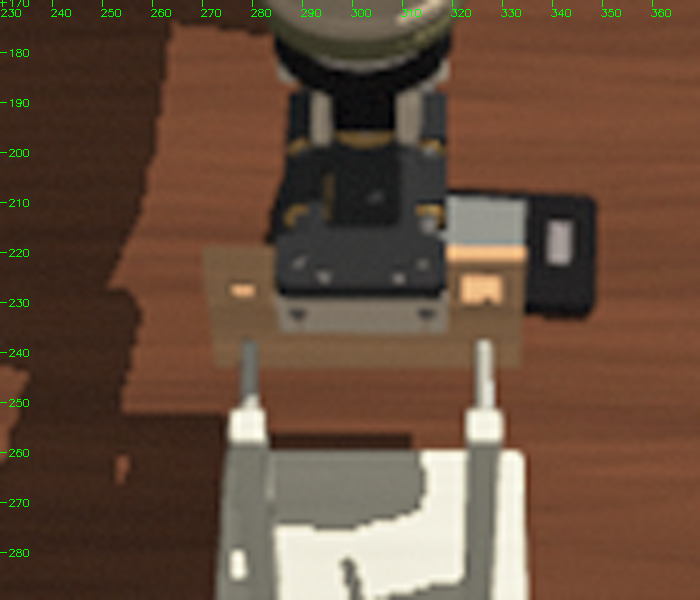

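View pics/top3.png

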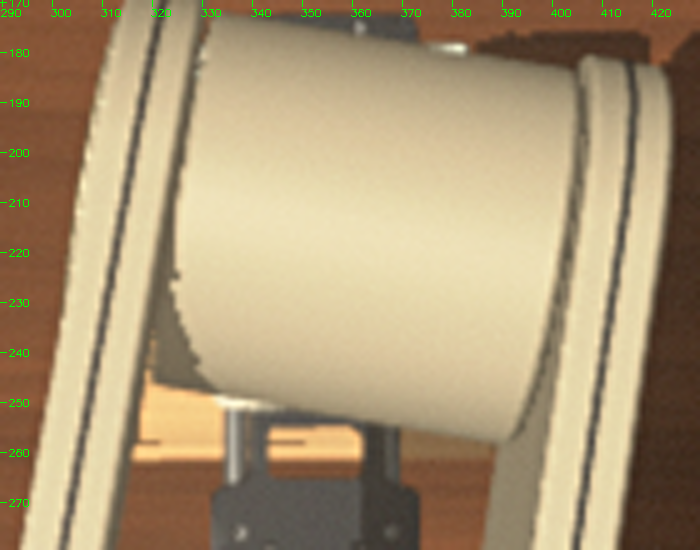

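```bash
python3 - <<'E'
from fit import *
s=ctrl.state();e=s["ee_pos"];print(e.round(1))
p=[e[0]+4,e[1]+.1,.022,e[2]-235.2]
obs=[(S,(0,-75,0),(273,243)),(S,(0,75,0),(332.3,243)),(S,(0,-75,84),(270.2,219)),(S,(0,75,84),(334,221)),
 (S,(0,46,72),(320.2,224.5)),(S,(0,64,72),(328.7,224.5)),(S,(0,46,48),(320.2,230.3))]
for o in obs: print(o[1],o[2],proj(S,place(p,[o[1]])).round(1))
fit("caddy",p,obs)
E
```

```text
[555.1 -31.3 353.9]
(0, -75, 0) (273, 243) [[273.  242.9]]
(0, 75, 0) (332.3, 243) [[333.8 243.1]]
(0, -75, 84) (270.2, 219) [[270.3 221.1]]
(0, 75, 84) (334, 221) [[335.  221.4]]
(0, 46, 72) (320.2, 224.5) [[322.4 224.6]]
(0, 64, 72) (328.7, 224.5) [[330.1 224.6]]
(0, 46, 48) (320.2, 230.3) [[322.3 231. ]]
caddy scene [ 5.468331e+02 -3.450350e+01  4.300000e-03  1.055758e+02] maxres 1.34 
caddy both [ 5.468331e+02 -3.450350e+01  4.300000e-03  1.055758e+02] maxres 1.34 [-0.5 -1.3 -0.  -0.3 -0.4  1.2 -0.6  0.3  0.8 -0.2 -0.1 -0.1  0.7  0.3]
```

```bash
python3 - <<'E'
from fit import *
cv2.imwrite("pics/scene4_full.png",S["img"])
crop(S["img"],262,210,80,60,10,"pics/scene4.png")
e=ctrl.state()["ee_pos"];p=[e[0]+4,e[1]+.1,.022,e[2]-235.2]
print("hole pred",proj(S,place(p,[(0,64,60),(0,46,60),(0,-46,60),(0,-64,60)])).round(1).tolist())
print("pin pred tip/root",proj(S,place([613.8,-30.5,.022,0],[(-33,55,169),(-33,-55,169),(0,55,150),(0,-55,150)])).round(1).tolist())
E
```

```text
hole pred [[330.0, 227.9], [322.4, 227.9], [283.4, 227.7], [275.8, 227.7]]
pin pred tip/root [[326.0, 237.6], [279.2, 237.4], [326.0, 253.7], [279.0, 253.6]]
```

View pics/scene4.png

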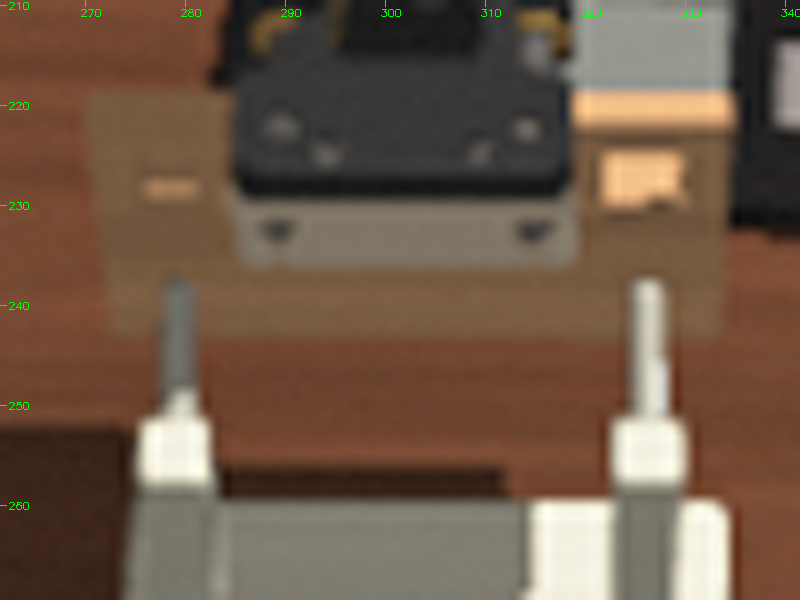

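The holes (mid 325.8 and about 279) line up with the pins (326.5 and 279.3) to within 1 px. I'll move in along the 30° slope.

```bash
python3 -m handwheel '[[5,0,0,0],[10,0,0.5,0],[17,0,4.5,0],[24,0,8.6,0],[24,0,8.6,0]]'; python3 go.py 605 -30.7 329.9 0.022;
```

```text
time: 6.9
ee_pos: [579.4, -30.7, 343.7]
orientation: [-3.141, -0.035, 0.002]
force: [0.4, -0.3, -3.0]
gripper_width: 0.084
t 6.9 pos [579.4 -30.7 343.7] yaw 0.0221 down [-1.3e-03  2.0e-04 -1.0e+00] F [ 0.4 -0.3 -3. ] w 0.084 | shift [25.6  0.6 13.8] turn 0.0001
```

```bash
python3 -m handwheel '[[5,0,2,0],[10,0,5,0],[10,0,5,0],[10,0,5,0]]'; python3 go.py 605 -30.7 329.9 0.022;python3 - <<'E'
from fit import *
crop(S["img"],262,210,80,60,10,"pics/scene5.png")
E
```

```text
time: 7.4
ee_pos: [589.1, -30.5, 339.6]
orientation: [-3.141, -0.035, 0.0]
force: [0.1, 0.2, -2.8]
gripper_width: 0.085
t 7.4 pos [589.1 -30.5 339.6] yaw 0.022 down [-2.e-04 -0.e+00 -1.e+00] F [ 0.1  0.2 -2.8] w 0.085 | shift [15.9  0.5  9.7] turn -0.0
```

View pics/scene5.png

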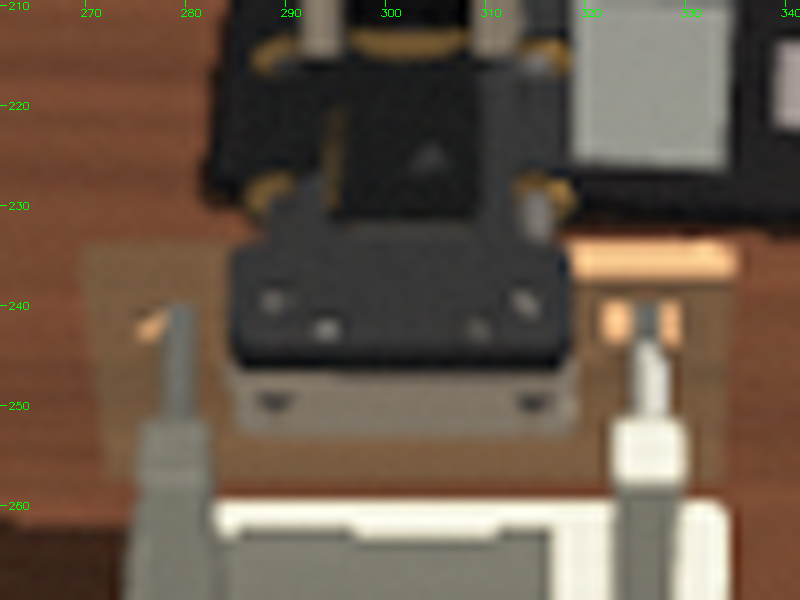

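The pins are inside both holes, and the right one is well centred. I'll continue.

```bash
python3 -m handwheel '[[6,0.3,3.5,0],[12,0.5,7,0],[17,0.5,10,0],[17,0.5,10,0],[17,0.5,10,0]]'; python3 go.py 609.8 -30.7 325 0.022
```

```text
time: 8.12
ee_pos: [606.2, -30.6, 329.5]
orientation: [-3.141, -0.035, 0.0]
force: [-0.1, 0.5, -3.1]
gripper_width: 0.085
t 8.12 pos [606.2 -30.6 329.5] yaw 0.022 down [-3.e-04  0.e+00 -1.e+00] F [-0.1  0.5 -3.1] w 0.085 | shift [3.6 0.2 4.5] turn 0.0
```

```bash
python3 -m handwheel '[[2,0,0,0],[3.5,0,0,0],[3.5,0,0,0]]'; python3 go.py 609.8 -30.7 325 0.022;  python3 -m handwheel '[[1,0,1,0],[1,0,3,0],[1,0,4,0],[1,0,4,0]]'; python3 go.py 609.8 -30.7 323 0.022
```

```text
time: 8.5
ee_pos: [609.4, -30.6, 329.7]
orientation: [3.141, 0.035, -0.002]
force: [-4.7, 0.2, 0.7]
gripper_width: 0.085
t 8.5 pos [609.4 -30.6 329.7] yaw 0.022 down [-0.0011 -0.     -1.    ] F [-4.7  0.2  0.7] w 0.085 | shift [0.4 0.1 4.7] turn 0.0
time: 9.0
ee_pos: [609.8, -30.6, 325.4]
orientation: [-3.141, -0.035, 0.005]
force: [-9.8, -0.2, 1.3]
gripper_width: 0.083
t 9.0 pos [609.8 -30.6 325.4] yaw 0.022 down [-0.0032  0.     -1.    ] F [-9.8 -0.2  1.3] w 0.083 | shift [-0.   0.1  2.4] turn 0.0
```

```bash
python3 -m handwheel '[[-0.5,0,1,0],[-0.5,0,2.5,0],[-0.5,0,2.5,0],[-0.5,0,2.5,0]]'; python3 go.py 609.8 -30.7 323 0.022; python3 - <<'E'
from fit import *
crop(S["img"],262,210,80,60,10,"pics/scene6.png")
E
```

```text
time: 9.5
ee_pos: [609.6, -30.5, 323.0]
orientation: [-3.141, -0.035, 0.003]
force: [-7.0, 0.4, 1.3]
gripper_width: 0.08
t 9.5 pos [609.6 -30.5 323. ] yaw 0.0221 down [-0.002  0.    -1.   ] F [-7.   0.4  1.3] w 0.08 | shift [ 0.2  0.2 -0. ] turn 0.0001
```

View pics/scene6.png

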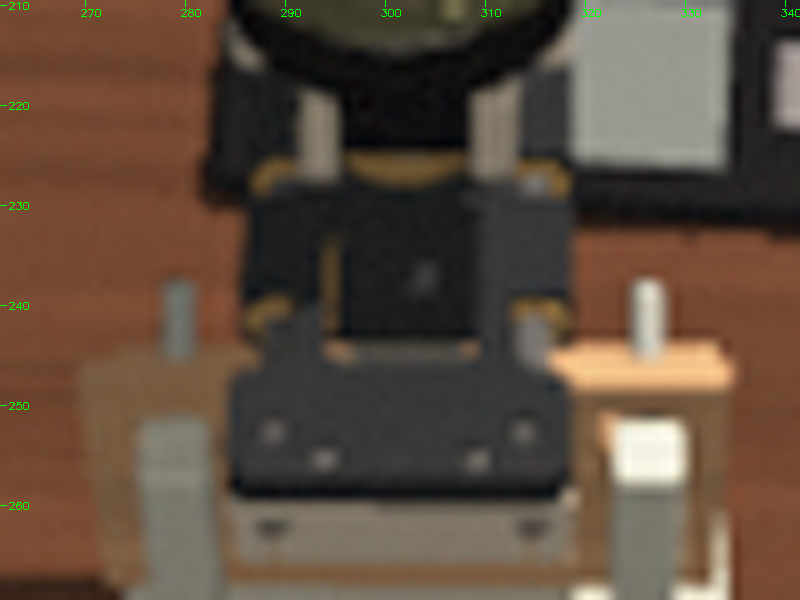

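The pins protrude over the plate top and the plate is against the posts. I'll release.

```bash
python3 -m handwheel '[[0,0,0.5,0],[0,0,0.5,0],[0,0,0.5,0],[0,0,0.5,0],[0,0,0.5,0]]' 150; python3 go.py 609.8 -30.7 323 0.022; python3 -m handwheel '[[0,0,-10,0],[0,0,-30,0],[0,0,-60,0],[0,0,-100,0],[0,0,-100,0]]';python3 go.py 560 -31 420 0.022; python3 - <<'E'
from fit import *
crop(S["img"],250,210,100,75,8,"pics/scene7.png")
cv2.imwrite("pics/scene7f.png",S["img"])
E
```

```text
time: 10.22
ee_pos: [610.2, -30.5, 322.7]
orientation: [-3.141, -0.035, -0.0]
force: [-0.6, -0.3, -0.3]
gripper_width: 0.416
t 10.22 pos [610.2 -30.5 322.7] yaw 0.022 down [ 2.e-04  0.e+00 -1.e+00] F [-0.6 -0.3 -0.3] w 0.416 | shift [-0.4  0.1 -0.3] turn -0.0
time: 10.85
ee_pos: [611.1, -30.7, 429.4]
orientation: [3.14, 0.035, 0.015]
force: [-0.4, 0.1, 0.2]
gripper_width: 0.415
t 10.85 pos [611.1 -30.7 429.4] yaw 0.022 down [ 0.0095 -0.0012 -1.    ] F [-0.4  0.1  0.2] w 0.415 | shift [-51.2  -0.8   8.9] turn 0.0
```

View pics/scene7.png

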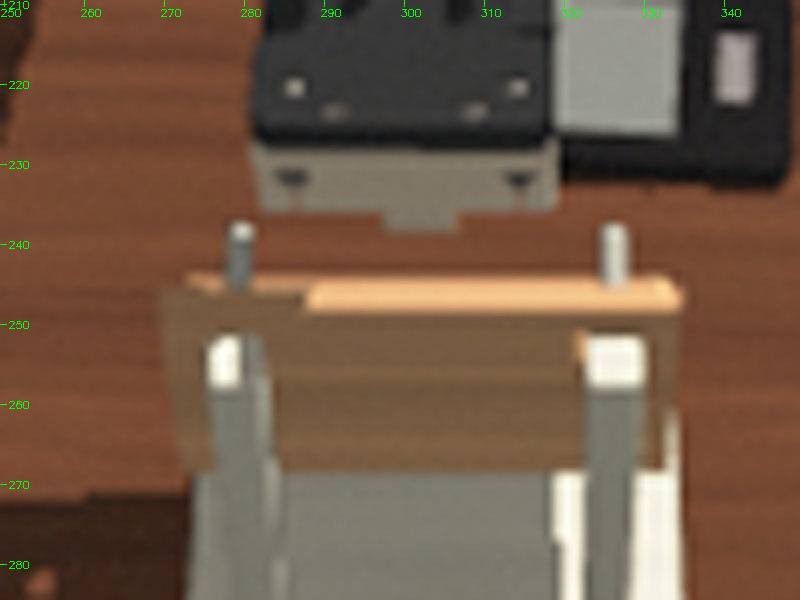

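The caddy hangs by itself against the posts. Now to the cartridge.

```bash
python3 go.py 501.1 329.9 420 0.14
```

```text
t 10.95 pos [610.3 -30.6 424.4] yaw 0.022 down [ 2.6e-03 -3.0e-04 -1.0e+00] F [-0.9 -0.3 -0.9] w 0.411 | shift [-101.3 -362.8    4. ] turn -0.118
```

```bash
python3 -m handwheel '[[-15,-50,0,-0.02],[-30,-108,0,-0.04],[-46,-165,0,-0.06],[-62,-223,0,-0.08],[-78,-280,0,-0.1]]' 118;python3 -m handwheel '[[-10,-40,0,-0.01],[-10,-80,0,-0.018],[-10,-80,0,-0.018]]'; python3 go.py 501.1 329.9 320 0.14
python3 - <<'E'
from fit import *
crop(T["img"],300,170,100,85,7,"pics/top8.png")
E
```

```text
time: 11.58
ee_pos: [524.9, 249.3, 421.4]
orientation: [3.135, 0.192, -0.003]
force: [1.4, 0.1, -0.2]
gripper_width: 0.534
time: 11.95
ee_pos: [505.1, 328.1, 421.2]
orientation: [3.133, 0.225, -0.004]
force: [-0.1, 0.0, 0.5]
gripper_width: 0.536
t 11.95 pos [505.1 328.1 421.2] yaw 0.1437 down [-2.4e-03 -6.0e-04 -1.0e+00] F [-0.1  0.   0.5] w 0.536 | shift [ -3.5  -2.4 101.2] turn 0.0037
```

View pics/top8.png

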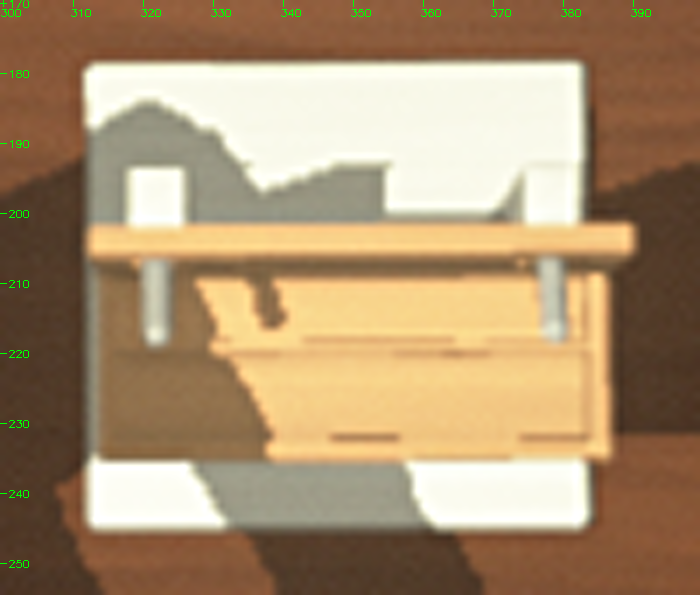

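```bash
python3 - <<'E'
from fit import *
def g(a,b):return((a-3)/7+300,(b-3)/7+170)
P=fit("hung",[613,-31,.02],[(T,(0,75,171),g(88,222)),(T,(0,-75,171),g(637,222)),(T,(-62,-75,103),g(612,461)),(T,(-62,75,103),g(92,461))])
print(place(P,[(-44,0,93),(-44,0,93)])[0])
# scene7 (crop 250,210, x8)
def h(a,b):return((a-4)/8+250,(b-4)/8+210)
fit("hungS",[613,-31,.02],[(S,(0,-75,171),h(160,290)),(S,(0,75,171),h(683,308)),(S,(0,-75,87),h(184,472)),(S,(0,75,87),h(665,470))])
E
```

```text
hung top [ 6.12808e+02 -3.27767e+01  1.74000e-02] maxres 0.74 
hung both [ 6.12808e+02 -3.27767e+01  1.74000e-02] maxres 0.74 [ 0.3  0.2 -0.4  0.2 -0.6 -0.2  0.7 -0.3]
[568.81465194 -33.54160418  93.        ]
hungS scene [ 6.114015e+02 -3.126780e+01  5.500000e-03] maxres 1.27 
hungS both [ 6.114015e+02 -3.126780e+01  5.500000e-03] maxres 1.27 [-0.   1.2 -0.4  0.  -0.2 -1.3  0.7 -0. ]
```

The hung caddy seats correctly: plate on the posts and pins through the holes, with its origin near (613.5,-31.5). That puts the slot at about (569.7,-32). Now I'll go down on the cartridge.

```bash
python3 -m handwheel '[[-3.5,-2,30,0.004],[-3.5,-2,65,0.004],[-3.5,-2,100,0.004],[-3.5,-2,115,0.004],[-3.5,-2,115,0.004]]'; python3 go.py 501.1 329.9 249 0.14
python3 - <<'E'
from fit import *
crop(S["img"],405,180,100,85,7,"pics/scene9.png");crop(T["img"],120,190,120,100,6,"pics/top9.png")
E
```

```text
time: 12.78
ee_pos: [502.6, 326.5, 306.8]
orientation: [3.134, 0.212, -0.003]
force: [0.8, 0.0, 0.5]
gripper_width: 0.534
t 12.78 pos [502.6 326.5 306.8] yaw 0.1349 down [-0.0019 -0.0011 -1.    ] F [0.8 0.  0.5] w 0.534 | shift [-0.9 -3.6 57.8] turn -0.0051
```

View pics/scene9.png

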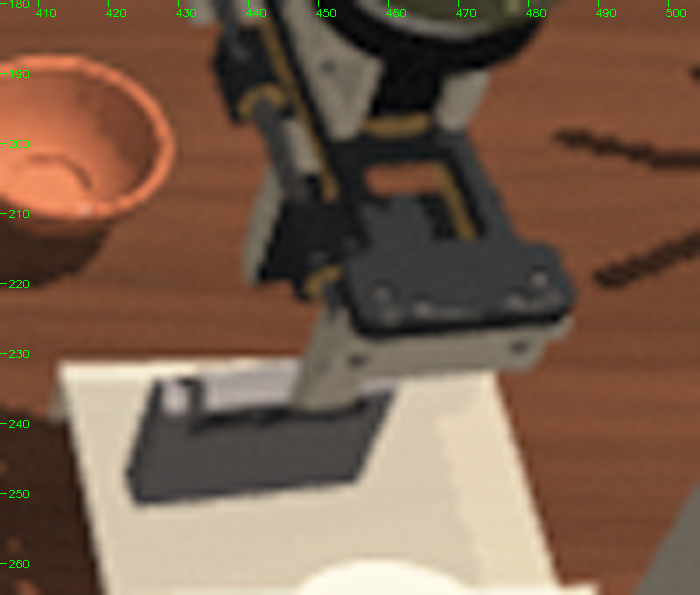

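View pics/top9.png

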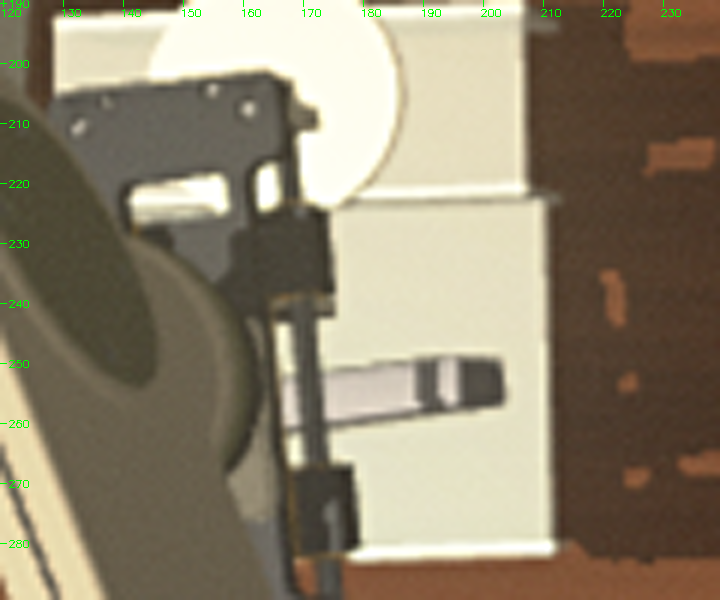

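```bash
python3 -m handwheel '[[-1,-3.5,20,-0.005],[-1,-3.5,45,-0.005],[-1,-3.5,58,-0.005],[-1,-3.5,58,-0.005]]'; python3 go.py 501.1 329.9 249 0.14
python3 -m handwheel '[[0,0,0,0],[0,0,0,0],[0,0,0,0],[0,0,0,0],[0,0,0,0]]' 255;python3 -m handwheel '[[0,0,0,0],[0,0,0,0]]'; python3 go.py 501.1 329.9 249 0.14
```

```text
time: 13.38
ee_pos: [500.6, 330.6, 248.2]
orientation: [3.133, 0.222, -0.003]
force: [-0.5, -1.3, 0.9]
gripper_width: 0.539
t 13.38 pos [500.6 330.6 248.2] yaw 0.1413 down [-0.0022 -0.0011 -1.    ] F [-0.5 -1.3  0.9] w 0.539 | shift [ 0.4  0.7 -0.8] turn 0.0013
time: 14.0
ee_pos: [501.3, 330.8, 250.2]
orientation: [-3.133, -0.221, -0.001]
force: [0.1, -0.2, 2.2]
gripper_width: 0.191
time: 14.25
ee_pos: [501.3, 330.8, 250.2]
orientation: [-3.133, -0.221, -0.001]
force: [-0.7, -1.4, 4.4]
gripper_width: 0.197
t 14.25 pos [501.3 330.8 250.2] yaw 0.141 down [ 7.e-04  4.e-04 -1.e+00] F [-0.7 -1.4  4.4] w 0.197 | shift [-0.4  0.8  1.2] turn 0.001
```

```bash
python3 -m handwheel '[[0,0,-15,0],[0,0,-50,0],[0,0,-100,0],[0,0,-150,0],[0,0,-170,0]]'; python3 -m handwheel '[[0,0,0,0],[0,0,0,0]]';python3 go.py 569.8 -32 420 0.022
python3 - <<'E'
from fit import *
crop(S["img"],405,140,100,85,7,"pics/scene10.png")
E
```

```text
time: 14.88
ee_pos: [501.5, 330.9, 424.0]
orientation: [-3.131, -0.221, -0.008]
force: [-0.2, 0.2, -1.4]
gripper_width: 0.194
time: 15.12
ee_pos: [500.7, 330.4, 416.9]
orientation: [3.132, 0.221, -0.006]
force: [0.1, 0.2, -1.5]
gripper_width: 0.19
t 15.12 pos [500.7 330.4 416.9] yaw 0.141 down [-0.0034 -0.0019 -1.    ] F [ 0.1  0.2 -1.5] w 0.19 | shift [ 17.4 368.5  -2.7] turn 0.119
```

View pics/scene10.png

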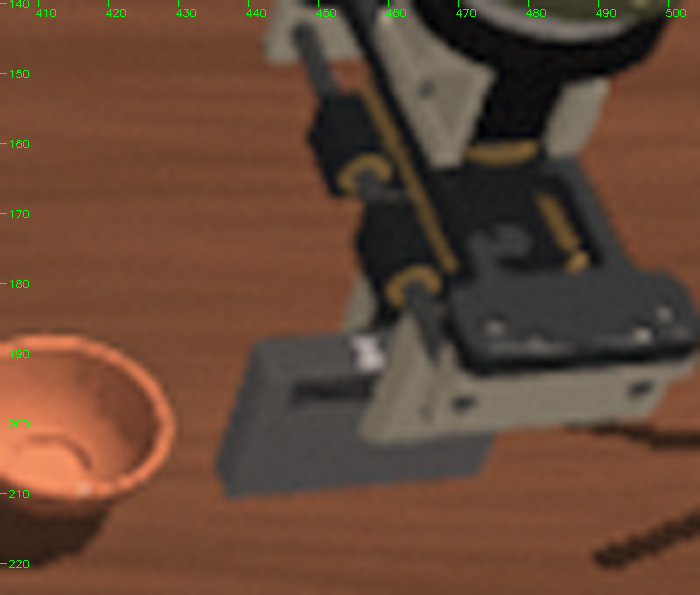

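The cartridge is held upright and level. I'll carry it over.

```bash
python3 -m handwheel '[[3,45,0,0.02],[6,100,0,0.045],[9,155,0,0.07],[12,210,0,0.095],[13,265,0,0.119]]';python3 -m handwheel '[[0,45,0,0],[0,80,0,0],[0,90,0,0],[0,90,0,0],[0,90,0,0]]'; python3 go.py 569.8 -32 420 0.022
```

```text
time: 15.85
ee_pos: [551.1, 68.4, 417.8]
orientation: [3.141, 0.033, -0.004]
force: [-0.2, 1.2, -0.9]
gripper_width: 0.191
time: 16.48
ee_pos: [553.2, -18.7, 419.2]
orientation: [-3.141, -0.036, 0.001]
force: [0.9, -0.4, -0.9]
gripper_width: 0.192
t 16.48 pos [553.2 -18.7 419.2] yaw 0.0231 down [-7.e-04  6.e-04 -1.e+00] F [ 0.9 -0.4 -0.9] w 0.192 | shift [16.3 13.6 -0.8] turn 0.0011
```

```bash
python3 -m handwheel '[[8,7,10,0],[16.5,13.5,30,0.001],[16.5,13.5,60,0.001],[16.5,13.5,74,0.001],[16.5,13.5,74,0.001]]'; python3 go.py 569.8 -32 311.4 0.022
python3 - <<'E'
from fit import *
crop(S["img"],250,190,100,85,7,"pics/scene11.png");crop(T["img"],290,170,120,100,6,"pics/top11.png")
e=ctrl.state()["ee_pos"]
print("cart bottom pred scene",proj(S,place([e[0],e[1],.022,e[2]-218.2],[(9,-45,0),(9,45,0),(9,-45,62),(9,45,62),(-9,45,62)])).round(1).tolist())
E
```

```text
time: 17.1
ee_pos: [569.6, -32.9, 343.5]
orientation: [-3.141, -0.033, 0.006]
force: [0.1, 0.2, -1.2]
gripper_width: 0.193
t 17.1 pos [569.6 -32.9 343.5] yaw 0.021 down [-3.6e-03  5.0e-04 -1.0e+00] F [ 0.1  0.2 -1.2] w 0.193 | shift [ 0.3 -0.9 32.1] turn -0.001
cart bottom pred scene [[283.8, 247.3], [320.9, 247.4], [282.3, 231.4], [321.2, 231.5], [321.1, 225.5]]
```

View pics/scene11.png

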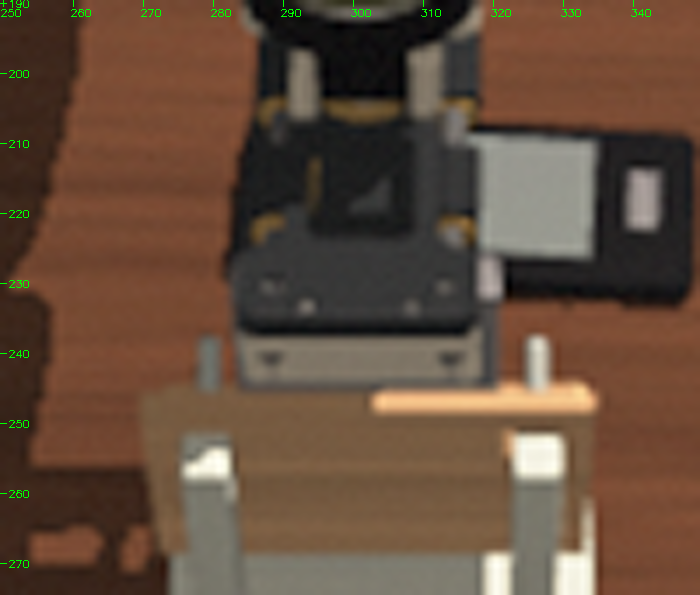

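View pics/top11.png

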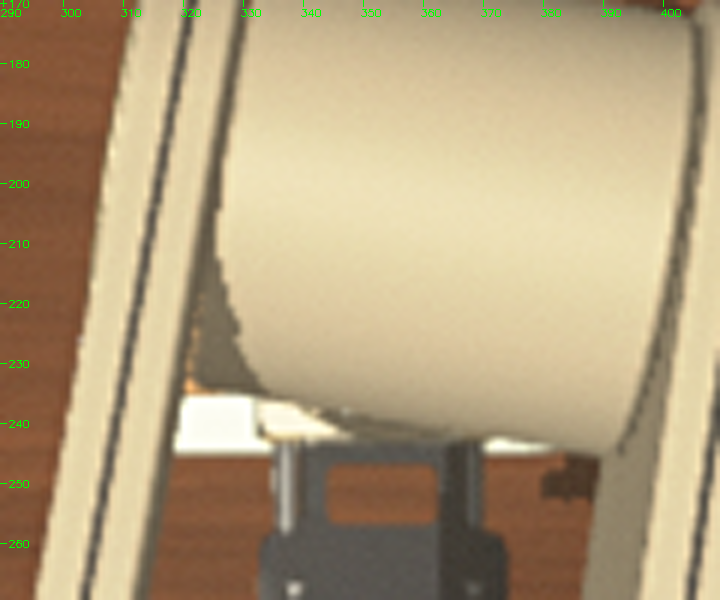

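The cartridge sits between the pins as predicted (right edge 320.6 against 321.0 predicted). I'll lower it and watch the force.

```bash
python3 -m handwheel '[[0.3,0,7,0],[0.3,0,14,0],[0.3,0,20,0],[0.3,0,20,0]]'; python3 go.py 569.8 -32 311.4 0.022;python3 -m handwheel '[[0,0,3,0],[0,0,6,0],[0,0,9,0],[0,0,9,0],[0,0,9,0]]'; python3 go.py 569.8 -32 311.4 0.022
```

```text
time: 17.7
ee_pos: [570.0, -32.9, 324.8]
orientation: [-3.141, -0.033, 0.002]
force: [-1.1, 0.0, -0.8]
gripper_width: 0.192
t 17.7 pos [570.  -32.9 324.8] yaw 0.021 down [-1.4e-03  2.0e-04 -1.0e+00] F [-1.1  0.  -0.8] w 0.192 | shift [-0.2 -0.9 13.4] turn -0.001
time: 18.32
ee_pos: [570.4, -33.0, 316.7]
orientation: [-3.141, -0.033, -0.0]
force: [-0.2, 0.6, -1.6]
gripper_width: 0.194
t 18.32 pos [570.4 -33.  316.7] yaw 0.021 down [ 0.  0. -1.] F [-0.2  0.6 -1.6] w 0.194 | shift [-0.5 -1.   5.3] turn -0.001
```

```bash
python3 -m handwheel '[[0,0,2,0],[0,0,4,0],[0,0,4,0],[0,0,4,0]]'; python3 go.py 569.8 -32 311.4 0.022;python3 -m handwheel '[[0,0,0.7,0],[0,0,1.3,0],[0,0,1.3,0],[0,0,1.3,0]]'; python3 go.py 569.8 -32 311.4 0.022
```

```text
time: 18.82
ee_pos: [570.3, -33.0, 312.7]
orientation: [-3.141, -0.033, 0.0]
force: [-0.1, -0.5, -1.9]
gripper_width: 0.192
t 18.82 pos [570.3 -33.  312.7] yaw 0.021 down [-0.  0. -1.] F [-0.1 -0.5 -1.9] w 0.192 | shift [-0.5 -1.   1.3] turn -0.001
time: 19.32
ee_pos: [570.3, -33.0, 311.3]
orientation: [3.141, 0.033, -0.0]
force: [0.4, -1.0, -1.0]
gripper_width: 0.189
t 19.32 pos [570.3 -33.  311.3] yaw 0.021 down [-0. -0. -1.] F [ 0.4 -1.  -1. ] w 0.189 | shift [-0.5 -1.  -0.1] turn -0.001
```

```bash
python3 -m handwheel '[[0,0,0.5,0],[0,0,1,0],[0,0,1,0],[0,0,1,0]]'; python3 go.py 569.8 -32 311.4 0.022
```

```text
time: 19.82
ee_pos: [570.4, -33.0, 310.5]
orientation: [3.141, 0.033, 0.0]
force: [-1.7, 0.7, 2.0]
gripper_width: 0.194
t 19.82 pos [570.4 -33.  310.5] yaw 0.021 down [ 2.e-04 -0.e+00 -1.e+00] F [-1.7  0.7  2. ] w 0.194 | shift [-0.5 -1.  -0.9] turn -0.001
```

It's on the floor of the slot. I'll open only slightly, because the rear finger is close to the plate.

```bash
python3 -m handwheel '[[0,0,-0.5,0],[0,0,-0.5,0],[0,0,-0.5,0],[0,0,-0.5,0],[0,0,-0.5,0]]' 177; python3 go.py 569.8 -32 311.4 0.022; python3 -m handwheel '[[0,0,-4,0],[0,0,-12,0],[0,0,-25,0],[0,0,-45,0],[0,0,-80,0]]';python3 -m handwheel '[[-20,0,-30,0],[-60,0,-50,0],[-110,0,-50,0],[-150,0,-50,0],[-150,0,-50,0]]'; python3 go.py 420 -32 440 0.022
python3 - <<'E'
from fit import *
crop(S["img"],240,190,115,95,6,"pics/scene12.png");crop(T["img"],300,170,100,85,7,"pics/top12.png")
E
```

```text
time: 20.45
ee_pos: [570.3, -33.0, 310.8]
orientation: [-3.141, -0.033, 0.0]
force: [-0.5, 0.0, -0.2]
gripper_width: 0.306
t 20.45 pos [570.3 -33.  310.8] yaw 0.021 down [-0.  0. -1.] F [-0.5  0.  -0.2] w 0.306 | shift [-0.5 -1.  -0.6] turn -0.001
time: 21.08
ee_pos: [570.0, -32.9, 391.7]
orientation: [-3.141, -0.033, 0.002]
force: [0.9, -0.4, -0.5]
gripper_width: 0.308
time: 21.7
ee_pos: [418.7, -36.0, 442.8]
orientation: [3.141, 0.032, 0.005]
force: [-0.0, -1.2, -0.5]
gripper_width: 0.308
t 21.7 pos [418.7 -36.  442.8] yaw 0.0206 down [ 3.1e-03 -7.0e-04 -1.0e+00] F [-0.  -1.2 -0.5] w 0.308 | shift [ 1.4 -4.   2.8] turn -0.0014
```

View pics/scene12.png

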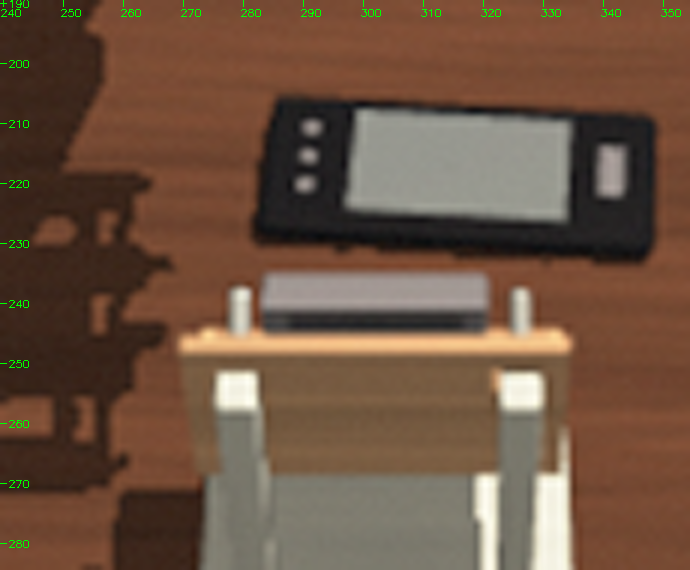

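View pics/top12.png

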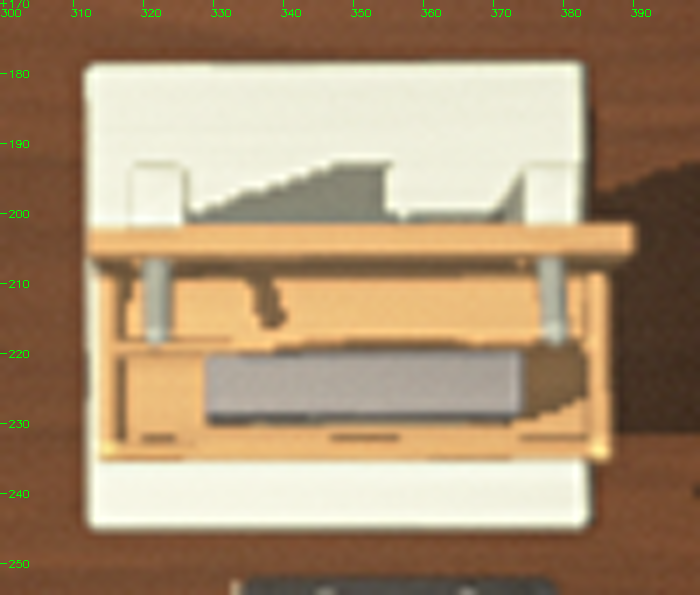

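The cartridge stands in the slot at top-view (329–374, 219–229), and the caddy is unchanged. I'll check the numbers and compare the bystanders with the first picture.

```bash
python3 - <<'E'
from fit import *
def g(a,b):return((a-3)/7+300,(b-3)/7+170)
def h(a,b):return((a-3)/6+240,(b-3)/6+190)
fit("cart",[570,-33,.02],[(T,(9,45,155),g(206,354)),(T,(9,-45,155),g(521,351)),(T,(-9,-45,155),g(521,412)),(T,(-9,45,155),g(206,412)),
 (S,(9,-45,155),h(261,311)),(S,(9,45,155),h(489,309)),(S,(-9,45,155),h(488,274)),(S,(-9,-45,155),h(264,274))])
P=fit("caddy",[613,-31,.02],[(T,(0,75,171),g(88,222)),(T,(0,-75,171),g(635,222)),(T,(-62,-75,103),g(611,461)),(T,(-62,75,103),g(98,460)),(S,(0,-75,171),h(179,352)),(S,(0,75,171),h(572,352)),(S,(0,-75,87),h(203,474)),(S,(0,75,87),h(564,474))])
print("slot",place(P,[(-44,0,93)]))
a=cv2.imread("pics/scene0.png");d=cv2.absdiff(a,S["img"]).max(2)
for n,(x,y,w,hh) in dict(bowl=(395,185,38,35),coaster=(440,258,45,36),jar=(383,308,40,48),mug=(200,305,55,50),bottle=(305,312,36,55),console=(280,203,72,32)).items(): print(n,(d[y:y+hh,x:x+w]>40).mean().round(3))
print(ctrl.state()["force"],ctrl.state()["time"])
E
```

```text
cart top [ 5.70045e+02 -3.46798e+01  2.31000e-02] maxres 0.52 
cart scene [ 5.72004e+02 -3.30638e+01  3.10000e-02] maxres 0.13 
cart both [ 5.706176e+02 -3.404850e+01  2.530000e-02] maxres 0.83 [-0.8 -0.7  0.1 -0.6  0.2 -0.1 -0.8  0.2 -0.3 -0.7 -0.4 -0.3 -0.3 -0.4
 -0.5 -0.5]
caddy top [ 6.128813e+02 -3.292510e+01  1.900000e-02] maxres 0.37 
caddy scene [ 6.134572e+02 -3.026260e+01  2.540000e-02] maxres 0.78 
caddy both [ 6.130461e+02 -3.175440e+01  2.370000e-02] maxres 1.37 [-0.2  0.4 -0.7 -0.1 -0.8 -0.6 -0.4 -0.1 -0.2 -0.2 -0.5 -0.1 -1.4 -0.3
 -0.4 -0.2]
slot [[569.05844092 -32.79589541  93.        ]]
bowl 0.0
coaster 0.0
jar 0.0
mug 0.0
bottle 0.0
console 0.0
[0.96278126 0.48131523 0.28391379] 21.9
```

Everything agrees: the cartridge is within about 2 mm of the slot's middle and the bystanders haven't moved. I'll hand the job in.

```bash
python3 -c "
from plant import ctrl
print(ctrl.job_done(), ctrl.state()['time'])"
```

```text
the job is handed in; nothing more can be done
the job is handed in; nothing more can be done
```

The caddy is hung on both pins, back against the posts, and let go. The grey cartridge stands upright in its tray slot. I handed the job in at about 22 s of the 72 s allowed, and the hand-in gives no verdict.

- **Caddy:** the fit from both views puts its origin at about (613.0, -31.8) mm, against (613.8, -30.5) for the stand. The two views disagreed by 2–3 mm in y. The pins show through the holes.
- **Cartridge:** its middle is about 1.5 mm from the slot's middle in both x and y. The height was not measured separately. It rests on the force contact felt at the expected floor height, and the pictures fit a cartridge standing on that floor.
- **Bystanders:** the areas of the scene picture around all six are unchanged from the start. The arm stood clear with no real contact force (about 1 N, sensor noise).

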